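# Stroke a row of flip-top vial lids shut

## Robot

A 6-joint arm with a two-finger parallel gripper is mounted at the origin on a cart in front of the work surface, level with it; the furniture and walls round the work are solid. World frame = base frame: x ahead of the robot, y to its left, z up, the work surface at z = 0. Lengths are in m, angles in rad, forces in N, time in s.
With the tool pointing down it reaches from about 0.4 to 0.825 m from the base axis. Payload 7 kg.
Tool frame: the origin (TCP) lies on the centre line of the jaws, within the pads' length; the fingertips stand arm.tip_reach ahead of it and the grasp point (between the pads) lies 5 mm behind it (arm.tip_reach is the distance from the TCP to the fingertips, in m); z points along the fingers, y is the line along which they close (so a half turn about z gives the same grasp; the last joint's range is limited). The gripper opens to 88 mm and grips with 3 to 60 N. Pads are 19 mm wide; open, the fingers measure 130 mm over their backs; the gripper's body (78 mm by 193 mm) begins 47 mm behind the grasp point.
Start: joints at [1.626, 0.359, 0.012, 0, -1.224, -0.288], TCP at [0.156, 0.657, 0.241] pointing down, gripper open.
Joint ranges: [-3.07, 3.07], [-1.43, 2.12], [-1.02, 1.25], [-3.03, 1.67], [-3.05, -0], [-3.03, 3.03]. Speed limits (rad/s): [2.39, 2.39, 3.01, 3.14, 3.14, 3.14].

## Interface

Orientations are given as [roll, pitch, yaw] about the fixed x, y, z axes, in that order (R = Rz(yaw) Ry(pitch) Rx(roll)).
In Python, from station import status, optics, order, arm gives the robot as it stands. The module is installed in compiled form; this text tells all that it offers.
- The arm moves only by the shell command python3 -m jog 'ROWS' [FORCE]. ROWS is JSON, a list of rows, each a list of 3 entries, a list of its own where there are three numbers: the gripper command: -1 is shut, 1 is fully open, values between are in proportion, then the shift along the tool's x, y, z in mm, then the turn about the tool's z in rad. A call has 1 to 20 rows; each row is the pose to reach, as a shift and turn from the pose commanded when the call began, along the tool's axes at that moment; what a row does not reach only later rows make up. A row lasts 1/8 s, in which the tool goes at most 62.5 mm and 10.7 degrees, less where a joint would pass 70% of its speed; a pose out of reach is approached as far as the arm can. A call with a gripper value outside its range is refused whole. The fingers move at their own pace and stop on an object; FORCE is the grip in N (left out, the last holds). Time passes only in rows, so rows that repeat a pose let the fingers close. It gives the time, the measured TCP pose, the force, the opening and the grip force at its end, in the units of the state.
- status.get_state(): the state, without advancing time (a new reading comes with each control period).
- optics.grab_frame(name): name is "scene" or "top" or "wrist"; returns a dict with "color" (480x640x3 uint8, red, green, blue), "mtx" (3x3 intrinsics, pixels), "k1" (the pictures are not rectified: a ray, as slopes to the right and down, at radius r is drawn at 1 + k1 r^2 times it, then the intrinsics apply), "cam_to_world" (4x4, takes a point from camera to world coordinates). Camera axes: x right, y down, z forward; pixel columns grow to the right and rows downward; lengths in m; the calibration is good to about 2 mm. A picture is of the moment at which its call begins. There is no depth.
- order.job_done(): hands the job in; it is judged then, once.
The state is a dict: "t": time; "q": joint angles; "qd": joint speeds; "joint_efforts": joint torques, N m; "eef_pos": TCP position; "ee_rot": TCP orientation; "force": force on the tool from outside, world axes, zero at the start; "moment": the same for the moment, N m; "width": finger opening in m; "gripper_force": force on a finger pad.
Only numpy, scipy, OpenCV 4.12 (cv2) and the standard library are available. Lean on these libraries where they do the work, as an engineer would, in place of code of your own. Each camera call takes 0.05 s, during which the arm holds its last target. There are 200 camera calls.

## Task

Close the five flip-top vials in the white rack by running closed fingertips lightly along the row, beginning at the end with the red stripe, so that the open blue lids fold down flat one after another. Do it in one pass, staying within a few centimetres of the lids until the last is shut, then move clear. Press gently, leave the rack standing where it is (grasp and lift nothing), and do not disturb the things around it.

Things in the scene. Friction and masses are not known exactly. Their poses are not given: they have to be found in the camera images.
- rack: loose white rack, 0.5 to 1 kg, 196x46 mm, deck top 42 mm above the worktop; origin under its centre on the worktop. Its x axis runs along the single row of five grey flip-top vials (at x = -64, -32, 0, 32, 64 mm), from the end with the red stripe (-x) to the plain end; z is up. The red end may point anywhere.
- row_start (a point): top centre of the first lid when it is shut, 55 mm above the worktop, over the first vial (next to the red stripe; 34 mm in from that end of the rack)
- row_end (a point): top centre of the fifth (last) lid when it is shut, 55 mm above the worktop, 128 mm from row_start along the row. A fingertip stroking from row_start toward row_end folds the lids down; one going the other way catches under their tabs
- lid_1 (a joint): angle of the blue lid of vial 1 from the red end: 0 shut flat (on a hard stop), up to 1.3 rad open; starts at 0.7 to 1.15, stays where left, under 3 N at the tab folds it. 24 mm disc, 3 mm thick, with a thumb tab. Hinge 13.5 mm to the red-stripe side of the vial's centre, 52 mm above the worktop; the tab end reaches 28.5 mm from the hinge toward the plain end.
- lid_2 (a joint): angle of the blue lid of vial 2 from the red end: 0 shut flat (on a hard stop), up to 1.3 rad open; starts at 0.7 to 1.15, stays where left, under 3 N at the tab folds it. 24 mm disc, 3 mm thick, with a thumb tab. Hinge 13.5 mm to the red-stripe side of the vial's centre, 52 mm above the worktop; the tab end reaches 28.5 mm from the hinge toward the plain end.
- lid_3 (a joint): angle of the blue lid of vial 3 from the red end: 0 shut flat (on a hard stop), up to 1.3 rad open; starts at 0.7 to 1.15, stays where left, under 3 N at the tab folds it. 24 mm disc, 3 mm thick, with a thumb tab. Hinge 13.5 mm to the red-stripe side of the vial's centre, 52 mm above the worktop; the tab end reaches 28.5 mm from the hinge toward the plain end.
- lid_4 (a joint): angle of the blue lid of vial 4 from the red end: 0 shut flat (on a hard stop), up to 1.3 rad open; starts at 0.7 to 1.15, stays where left, under 3 N at the tab folds it. 24 mm disc, 3 mm thick, with a thumb tab. Hinge 13.5 mm to the red-stripe side of the vial's centre, 52 mm above the worktop; the tab end reaches 28.5 mm from the hinge toward the plain end.
- lid_5 (a joint): angle of the blue lid of vial 5 from the red end: 0 shut flat (on a hard stop), up to 1.3 rad open; starts at 0.7 to 1.15, stays where left, under 3 N at the tab folds it. 24 mm disc, 3 mm thick, with a thumb tab. Hinge 13.5 mm to the red-stripe side of the vial's centre, 52 mm above the worktop; the tab end reaches 28.5 mm from the hinge toward the plain end.
- white_bottle: small white bottle, 23 mm across, 50 mm tall, standing 60 to 75 mm beside the rack's middle line; loose, to be left alone; origin under its centre
- green_cap_bottle: small bottle with a green cap, 30 mm across, 56 mm tall, standing 62 to 78 mm beside the rack's middle line, on the other side; loose, to be left alone; origin under its centre
- yellow_tape: roll of yellow tape lying flat, 117 mm across, 24 mm high; loose, to be left alone; origin under its centre
- bench_timer: white bench timer with three coloured buttons, 68x68x21 mm; loose, to be left alone; origin under its centre
- teal_box: teal plastic sample box, 104x101x42 mm; loose, to be left alone; origin under its centre

How it is judged:
By the outcome, as a careful person would: the job done as asked, in the order asked, and still so for the second after the job is handed in, with the robot touching nothing.
It also fails if it takes over 48 s, if anything falls off the work surface, if the arm or the gripper's body presses on something with over 40 N, if the wrist force passes 120 N, or if a joint passes its speed limit or range.

## Working session

There is one attempt and no reset: what is moved stays moved. The work goes in short steps, Python scripts to look and compute and a shell command to move; the robot and the scene stay as the last step left them, time stands still between calls to the robot, and variables do not carry over. Pictures are saved under pics/ and viewed, at most 10 in all, crops included, and the job is handed in when it is done.

```bash
mkdir -p pics; python3 - <<'E'
from station import status, optics, order, arm
import cv2,numpy as np
s=status.get_state();print({k:np.round(v,3).tolist() for k,v in s.items()},arm.tip_reach)
for n in("top","scene"):
    f=optics.grab_frame(n);cv2.imwrite(f"pics/{n}0.png",f["color"][:,:,::-1])
    print(n,f["mtx"],f["k1"],f["cam_to_world"].round(3) if hasattr(f["cam_to_world"],'round') else f["cam_to_world"])
E
```

```text
{'t': 0.0, 'q': [1.626, 0.359, 0.011, -0.0, -1.224, -0.288], 'qd': [-0.001, -0.0, -0.002, -0.001, 0.001, -0.002], 'joint_efforts': [0.002, -58.272, 29.306, 6.997, 0.007, -0.0], 'eef_pos': [0.156, 0.656, 0.24], 'ee_rot': [3.14, -0.0, -0.233], 'force': [-1.082, 1.034, -0.197], 'moment': [-0.012, 0.015, 0.007], 'gripper_force': 0.0, 'width': 0.088} 0.014
top [[502.32612817   0.         322.47384456]
 [  0.         502.32612817 236.05694858]
 [  0.           0.           1.        ]] -0.10326325847418526 [[ 0.013 -0.995  0.096  0.424]
 [-1.    -0.015 -0.024  0.082]
 [ 0.026 -0.096 -0.995  1.32 ]
 [ 0.     0.     0.     1.   ]]
scene [[502.47180443   0.         319.29100558]
 [  0.         502.47180443 233.02840813]
 [  0.           0.           1.        ]] -0.1342524430994793 [[ 0.899 -0.282  0.336  0.153]
 [-0.439 -0.604  0.665 -0.724]
 [ 0.015 -0.745 -0.667  0.832]
 [ 0.     0.     0.     1.   ]]
```

View pics/top0.png

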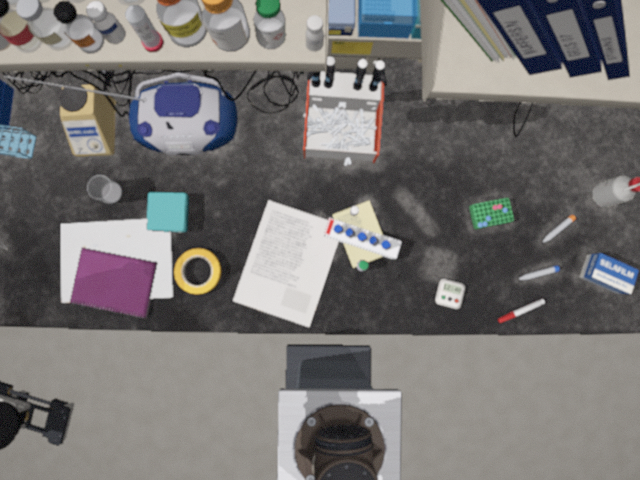

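View pics/scene0.png

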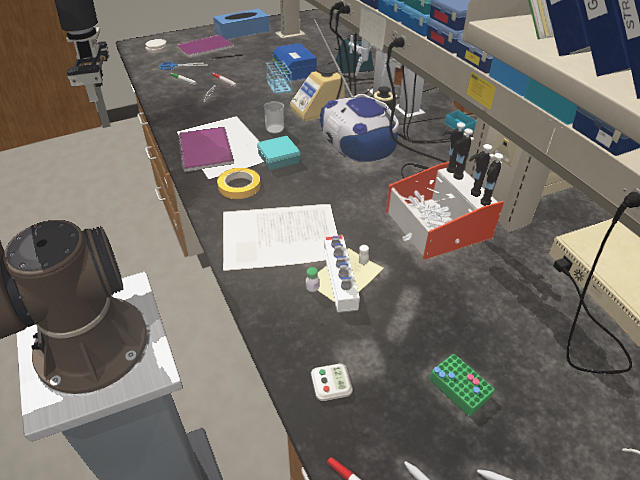

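The top view shows the rack from its red end at about (330,228) to its plain end at (400,248). The white bottle is at (354,210) and the green cap at (363,266). The scene view agrees, and the row runs roughly toward -y.

```bash
cat > h.py <<'E'
import cv2,numpy as np
from station import status, optics
def ray(f,uv,z):
    K=np.array(f["mtx"]);T=np.array(f["cam_to_world"])
    uv=np.atleast_2d(np.array(uv,float))
    p=cv2.undistortPoints(uv[:,None],K,np.array([f["k1"],0,0,0.]))[:,0]
    d=np.c_[p,np.ones(len(p))]@T[:3,:3].T
    return T[:3,3]+d*((z-T[2,3])/d[:,2])[:,None]
def masks(f):
    h=cv2.cvtColor(f["color"],cv2.COLOR_RGB2HSV).astype(int);H,S,V=h[...,0],h[...,1],h[...,2]
    return dict(white=(S<40)&(V>175),red=((H<8)|(H>172))&(S>120)&(V>90),blue=(H>100)&(H<125)&(S>110)&(V>60),green=(H>45)&(H<85)&(S>110)&(V>50))
def blobs(m,box,amin):
    M=np.zeros(m.shape,np.uint8);a,b,c,d=box;M[b:d,a:c]=m[b:d,a:c]
    n,l,st,ce=cv2.connectedComponentsWithStats(M)
    return [(st[i,4],ce[i],l==i) for i in range(1,n) if st[i,4]>=amin]
E
python3 - <<'E'
from h import *
for n,box in(("top",(315,195,415,285)),("scene",(295,225,375,320))):
    f=optics.grab_frame(n);m=masks(f)
    for k,z in(("red",.042),("blue",.06),("green",.056),("white",.042)):
        for a,c,mm in blobs(m[k],box,6):
            print(n,k,a,c.round(1),ray(f,c,z)[0].round(4))
            if k=="white" and a>150:
                pts=np.argwhere(mm)[:,::-1]; w=ray(f,pts,z)[:,:2]
                r=cv2.minAreaRect((w*1000).astype(np.float32));print(r,cv2.boxPoints(r).round(0).tolist())
    c=cv2.resize(f["color"][box[1]:box[3],box[0]:box[2]],None,fx=6,fy=6,interpolation=2);cv2.imwrite(f"pics/{n}1.png",c[:,:,::-1])
E
```

```text
top red 28 [329.5 226.5] [0.5724 0.0337 0.042 ]
top blue 39 [337.9 228.4] [0.5659 0.0131 0.06  ]
top blue 35 [348.9 231.9] [ 0.5575 -0.0148  0.06  ]
top blue 46 [361.6 236.1] [ 0.5471 -0.047   0.06  ]
top blue 33 [372.6 239.8] [ 0.5383 -0.0749  0.06  ]
top blue 46 [385.6 244.2] [ 0.5275 -0.108   0.06  ]
top green 51 [363.5 264.7] [ 0.4751 -0.0528  0.056 ]
top white 2244 [344.4 242.5] [ 0.5318 -0.0049  0.042 ]
((541.01708984375, -17.425308227539062), (170.488525390625, 242.5357666015625), 20.438833236694336) [[419.0, 66.0], [503.0, -161.0], [663.0, -101.0], [579.0, 126.0]]
top white 20 [357.4 264. ] [ 0.4772 -0.0387  0.042 ]
scene red 15 [328. 238.] [0.5616 0.0398 0.042 ]
scene red 6 [340.5 237. ] [0.5897 0.0305 0.042 ]
scene blue 7 [342.  263.6] [ 0.5429 -0.0636  0.06  ]
scene blue 15 [344.7 277.5] [ 0.5287 -0.1025  0.06  ]
scene green 28 [310.1 270.1] [ 0.4738 -0.0484  0.056 ]
scene white 2246 [323.6 256. ] [ 0.5258 -0.0095  0.042 ]
((513.3668212890625, -30.078414916992188), (273.9470520019531, 120.9919662475586), 72.24307250976562) [[414.0, -142.0], [529.0, -179.0], [613.0, 82.0], [498.0, 119.0]]
scene white 7 [334.7 238.6] [0.5749 0.0314 0.042 ]
scene white 52 [363.7 247.8] [ 0.6208 -0.0247  0.042 ]
scene white 8 [337.2 246.4] [0.568  0.0054 0.042 ]
scene white 20 [363.1 256.5] [ 0.6054 -0.0487  0.042 ]
scene white 56 [310.6 281. ] [ 0.4668 -0.066   0.042 ]
scene white 13 [343.8 309.7] [ 0.4939 -0.1658  0.042 ]
scene white 13 [353.3 308.6] [ 0.5126 -0.1716  0.042 ]
```

View pics/top1.png

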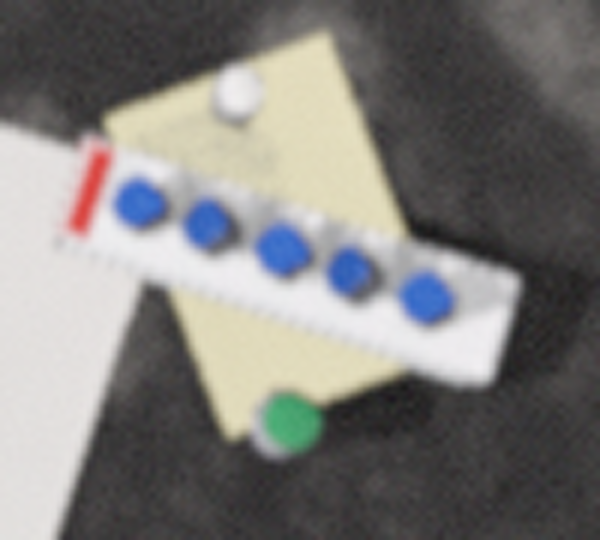

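```bash
python3 -m jog '[[-1,[550,504,60],1.644],[-1,[550,504,60],1.644],[-1,[550,504,60],1.644],[-1,[550,504,60],1.644],[-1,[550,504,60],1.644],[-1,[550,504,60],1.644],[-1,[550,504,60],1.644],[-1,[550,504,60],1.644],[-1,[550,504,60],1.644],[-1,[550,504,60],1.644],[-1,[550,504,60],1.644],[-1,[550,504,60],1.644],[-1,[550,504,60],1.644],[-1,[550,504,100],1.644],[-1,[550,504,127],1.644],[-1,[550,504,127],1.644],[-1,[550,504,127],1.644],[-1,[550,504,127],1.644],[-1,[550,504,127],1.644]]' 10
python3 - <<'E'
from h import *
s=status.get_state();print({k:np.round(s[k],4).tolist() for k in("t","q","eef_pos","ee_rot","force","width")})
f=optics.grab_frame("wrist");cv2.imwrite("pics/w1.png",f["color"][:,:,::-1]);np.save("w1.npy",f,allow_pickle=True)
g=optics.grab_frame("top");c=cv2.resize(g["color"][195:285,315:415],None,fx=6,fy=6,interpolation=2);cv2.imwrite("pics/top2.png",c[:,:,::-1])
for k,z in(("red",.042),("blue",.065)):
    for a,c,mm in blobs(masks(f)[k],(0,0,640,480),60): print(k,a,c.round(1),ray(f,c,z)[0].round(4))
E
```

```text
t: 2.58
eef_pos: [0.5751, 0.0398, 0.1147]
ee_rot: [-3.14, 0.001, -1.877]
force: [0.5, -0.9, -0.3]
width: 0.0006
gripper_force: 0.0
{'t': 2.575, 'q': [0.4083, 0.3103, -0.3739, 0.0001, -0.8849, -0.7141], 'eef_pos': [0.5751, 0.0398, 0.1147], 'ee_rot': [-3.1402, 0.0011, -1.8765], 'force': [0.5266, -0.8534, -0.258], 'width': 0.0006}
red 1631 [322.6 255.5] [0.5719 0.0334 0.042 ]
blue 1794 [323.1  17.6] [ 0.5387 -0.0718  0.065 ]
blue 2187 [323.1  83.4] [ 0.5467 -0.0464  0.065 ]
blue 1307 [323.  163.3] [ 0.557  -0.0139  0.065 ]
blue 1317 [322.8 225.8] [0.5656 0.0135 0.065 ]
```

View pics/w1.png

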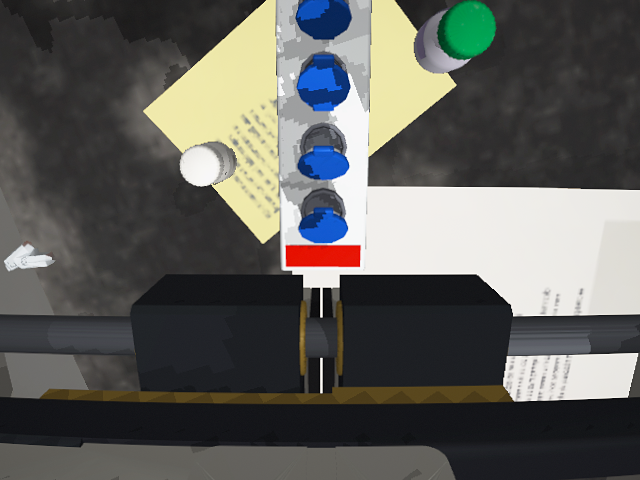

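The wrist view shows the row in line with the closed fingers: lids in column 323, the red stripe at (323,255), and both bottles well to the sides. I'll fold lid 1 with an arc that contacts it near its tab.

```bash
python3 -m jog '[[-1,[5.5,0,10],0],[-1,[5.5,0,20],0],[-1,[5.5,0,27],0],[-1,[5.5,0,27],0],[-1,[8,0,27.5],0],[-1,[10.5,0,28],0],[-1,[14.5,0,29],0],[-1,[18.5,0,31],0],[-1,[21,0,33],0],[-1,[23.5,0,35],0],[-1,[25,0,37.5],0],[-1,[26.5,0,40],0],[-1,[28.5,0,42],0],[-1,[30,0,44],0],[-1,[31,0,44],0],[-1,[31,0,44],0]]'
python3 - <<'E'
from h import *
s=status.get_state();print({k:np.round(s[k],4).tolist() for k in("t","eef_pos","force")})
f=optics.grab_frame("wrist");cv2.imwrite("pics/w2.png",f["color"][:,:,::-1])
for k,z in(("red",.042),("blue",.065)):
    for a,c,mm in blobs(masks(f)[k],(0,0,640,480),60): print(k,a,c.round(1),ray(f,c,z)[0].round(4))
E
```

```text
t: 4.68
eef_pos: [0.5651, 0.0097, 0.0695]
ee_rot: [3.141, -0.0, -1.877]
force: [0.3, -0.4, -0.1]
width: 0.0003
gripper_force: 0.0
{'t': 4.675, 'eef_pos': [0.5651, 0.0097, 0.0695], 'force': [0.3496, -0.4219, -0.139]}
blue 288 [322.3   4.2] [ 0.5313 -0.0949  0.065 ]
blue 2899 [322.1  77. ] [ 0.5381 -0.0736  0.065 ]
blue 2888 [322.  161.7] [ 0.5464 -0.0472  0.065 ]
blue 1322 [321.7 258.5] [ 0.5569 -0.0143  0.065 ]
blue 403 [321.7 286.1] [ 0.5601 -0.0041  0.065 ]
```

View pics/w2.png

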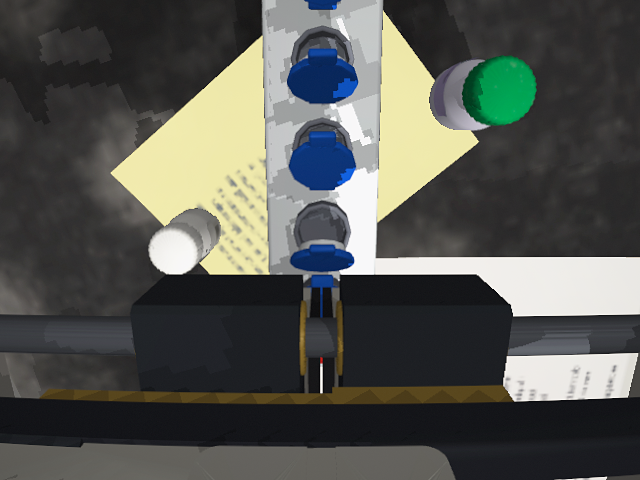

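Lid 1's tab now shows just ahead of the fingers at (322,281), so the lid is almost flat. Lids 2 to 5 are still open and the bottles haven't moved. Next I'll feel for the stop.

```bash
python3 -m jog '[[-1,[0,0,0.5],0],[-1,[0,0,0.5],0],[-1,[0,0,0.5],0]]'; python3 -m jog '[[-1,[0,0,0.5],0],[-1,[0,0,0.5],0],[-1,[0,0,0.5],0]]'
```

```text
t: 5.1
eef_pos: [0.5652, 0.0099, 0.0693]
ee_rot: [-3.142, -0.0, -1.877]
force: [-2.0, -0.2, 4.9]
width: 0.0005
gripper_force: 2.5
t: 5.48
eef_pos: [0.5653, 0.0098, 0.0692]
ee_rot: [-3.141, -0.0, -1.877]
force: [-4.0, -0.5, 10.6]
width: 0.0004
gripper_force: 4.6
```

```bash
python3 -m jog '[[-1,[0,0,-9],0],[-1,[0,0,-18],0],[-1,[4,0,-18],0],[-1,[6.5,0,-18],0],[-1,[9,0,-17.5],0],[-1,[11.5,0,-17],0],[-1,[15.5,0,-16],0],[-1,[19.5,0,-14],0],[-1,[22,0,-12],0],[-1,[24.5,0,-10],0],[-1,[26,0,-7.5],0],[-1,[27.5,0,-5],0],[-1,[29.5,0,-3],0],[-1,[31,0,-1.2],0],[-1,[32,0,-0.5],0],[-1,[32,0,-0.5],0],[-1,[32,0,-0.5],0]]'
python3 - <<'E'
from h import *
f=optics.grab_frame("wrist");cv2.imwrite("pics/w3.png",f["color"][:,:,::-1])
for k,z in(("blue",.065),):
    for a,c,mm in blobs(masks(f)[k],(0,0,640,480),60): print(k,a,c.round(1),ray(f,c,z)[0].round(4))
E
```

```text
t: 7.6
eef_pos: [0.5559, -0.0204, 0.0693]
ee_rot: [-3.141, 0.0, -1.877]
force: [-1.1, 1.6, 3.9]
width: 0.0002
gripper_force: 1.8
blue 3879 [323.2  64.8] [ 0.5274 -0.1073  0.065 ]
blue 1843 [323.2 172.6] [ 0.538  -0.0738  0.065 ]
blue 2043 [322.8 248.5] [ 0.5462 -0.048   0.065 ]
blue 441 [322.5 285.5] [ 0.5506 -0.0345  0.065 ]
blue 108 [321.  374.5] [0.5623 0.0008 0.065 ]
```

View pics/w3.png

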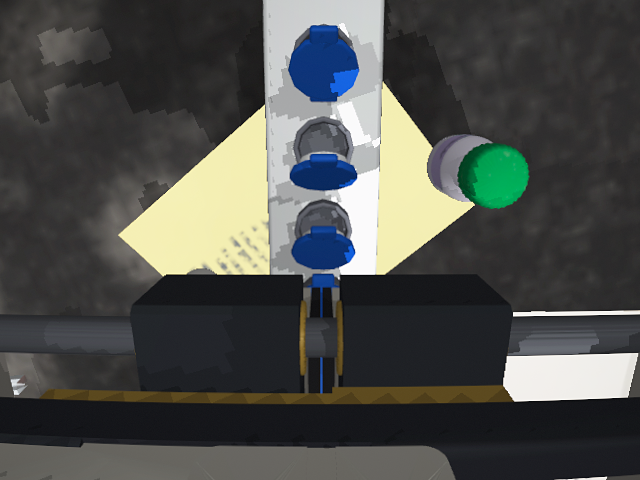

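Lid 2's tab at (322,281) shows it shut, and lids 3 to 5 haven't moved. I'll repeat the same step for the others.

```bash
python3 -m jog '[[-1,[0,0,-9],0],[-1,[0,0,-17.5],0],[-1,[4,0,-17.5],0],[-1,[6.5,0,-17.5],0],[-1,[9,0,-17],0],[-1,[11.5,0,-16.5],0],[-1,[15.5,0,-15.5],0],[-1,[19.5,0,-13.5],0],[-1,[22,0,-11.5],0],[-1,[24.5,0,-9.5],0],[-1,[26,0,-7],0],[-1,[27.5,0,-4.5],0],[-1,[29.5,0,-2.5],0],[-1,[31,0,-0.7],0],[-1,[32,0,0],0],[-1,[32,0,0],0],[-1,[32,0,0],0]]'
```

```text
t: 9.78
eef_pos: [0.5463, -0.051, 0.0693]
ee_rot: [-3.141, 0.0, -1.877]
force: [-0.7, 2.8, 3.5]
width: 0.0004
gripper_force: 1.8
```

```bash
python3 - <<'E'
from h import *
f=optics.grab_frame("wrist")
for k,z in(("blue",.065),):
    for a,c,mm in blobs(masks(f)[k],(0,0,640,480),60): print(k,a,c.round(1),ray(f,c,z)[0].round(4))
E
```

```text
blue 2866 [323.2 160.9] [ 0.5272 -0.1081  0.065 ]
blue 1015 [322.8 261.3] [ 0.5381 -0.0739  0.065 ]
blue 439 [322.5 285.5] [ 0.5409 -0.0651  0.065 ]
blue 107 [321.  374.7] [ 0.5527 -0.0297  0.065 ]
```

Lid 3 gives the same reading as lid 2, so I'll continue.

```bash
python3 -m jog '[[-1,[0,0,-9],0],[-1,[0,0,-17.5],0],[-1,[4,0,-17.5],0],[-1,[6.5,0,-17.5],0],[-1,[9,0,-17],0],[-1,[11.5,0,-16.5],0],[-1,[15.5,0,-15.5],0],[-1,[19.5,0,-13.5],0],[-1,[22,0,-11.5],0],[-1,[24.5,0,-9.5],0],[-1,[26,0,-7],0],[-1,[27.5,0,-4.5],0],[-1,[29.5,0,-2.5],0],[-1,[31,0,-0.7],0],[-1,[32,0,0],0],[-1,[32,0,0],0],[-1,[32,0,0],0]]'; python3 - <<'E'
from h import *
f=optics.grab_frame("wrist")
for a,c,mm in blobs(masks(f)["blue"],(0,0,640,480),60): print(a,c.round(1),ray(f,c,.065)[0].round(4))
E
```

```text
t: 11.95
eef_pos: [0.5366, -0.0815, 0.0693]
ee_rot: [-3.141, 0.0, -1.877]
force: [0.1, 1.8, 3.4]
width: 0.0003
gripper_force: 1.9
2005 [322.9 249. ] [ 0.527  -0.1089  0.065 ]
435 [322.7 285.6] [ 0.5312 -0.0955  0.065 ]
107 [321.  374.7] [ 0.543  -0.0602  0.065 ]
```

```bash
python3 -m jog '[[-1,[0,0,-9],0],[-1,[0,0,-17.5],0],[-1,[4,0,-17.5],0],[-1,[6.5,0,-17.5],0],[-1,[9,0,-17],0],[-1,[11.5,0,-16.5],0],[-1,[15.5,0,-15.5],0],[-1,[19.5,0,-13.5],0],[-1,[22,0,-11.5],0],[-1,[24.5,0,-9.5],0],[-1,[26,0,-7],0],[-1,[27.5,0,-4.5],0],[-1,[29.5,0,-2.5],0],[-1,[31,0,-0.7],0],[-1,[32,0,0],0],[-1,[34,0,0],0],[-1,[36,0,0],0],[-1,[36,0,0],0]]'; python3 - <<'E'
from h import *
f=optics.grab_frame("wrist")
for a,c,mm in blobs(masks(f)["blue"],(0,0,640,480),60): print(a,c.round(1),ray(f,c,.055)[0].round(4))
f=optics.grab_frame("scene");c=cv2.resize(f["color"][225:320,295:375],None,fx=6,fy=6,interpolation=2);cv2.imwrite("pics/s3.png",c[:,:,::-1])
E
```

```text
t: 14.25
eef_pos: [0.5258, -0.1161, 0.0693]
ee_rot: [-3.141, 0.0, -1.877]
force: [0.8, 1.4, 4.1]
width: 0.0008
gripper_force: 1.5
177 [322.2 294.3] [ 0.5228 -0.1233  0.055 ]
106 [321.  374.5] [ 0.5341 -0.0891  0.055 ]
```

View pics/s3.png

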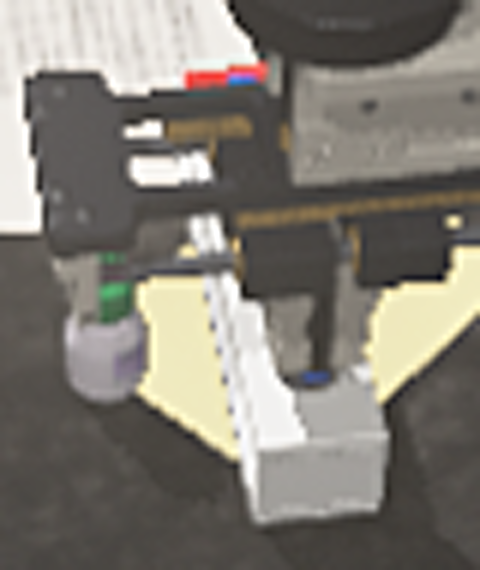

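The tip is on the flat fifth lid, with its tab visible at (315,378) in the crop, and the green-cap bottle is clear. I'll lift straight up, move away and check.

```bash
python3 -m jog '[[-1,[0,0,-10],0],[-1,[0,0,-40],0],[-1,[0,0,-90],0],[-1,[0,0,-150],0],[-1,[60,0,-150],0],[-1,[120,0,-150],0],[-1,[180,0,-150],0],[-1,[220,0,-150],0],[-1,[220,0,-150],0],[-1,[220,0,-150],0]]'; python3 - <<'E'
from h import *
o=[]
for n,b in(("top",(315,195,415,285)),("scene",(295,225,375,320))):
    f=optics.grab_frame(n);m=masks(f)
    for k,z in(("red",.042),("blue",.055),("green",.056)):
        for a,c,mm in blobs(m[k],b,6): print(n,k,a,c.round(1),ray(f,c,z)[0].round(4))
    c=cv2.resize(f["color"][b[1]:b[3],b[0]:b[2]],(390,int(390*(b[3]-b[1])/(b[2]-b[0]))),interpolation=2)
    o.append(cv2.copyMakeBorder(c,0,480-c.shape[0],0,0,0))
cv2.imwrite("pics/end.png",np.hstack(o)[:,:,::-1])
E
```

```text
t: 15.6
eef_pos: [0.4588, -0.3256, 0.2191]
ee_rot: [3.141, 0.0, -1.878]
force: [1.1, -0.1, 0.6]
width: 0.0003
gripper_force: 0.0
top red 28 [329.5 226.5] [0.5724 0.0337 0.042 ]
top blue 47 [339.3 229.3] [0.5642 0.0094 0.055 ]
top blue 52 [350.9 233. ] [ 0.5551 -0.0202  0.055 ]
top blue 53 [362.8 237.1] [ 0.5453 -0.0506  0.055 ]
top blue 52 [374.9 241. ] [ 0.5356 -0.0814  0.055 ]
top blue 52 [386.5 244.9] [ 0.5261 -0.1112  0.055 ]
top green 52 [363.6 264.8] [ 0.475  -0.0529  0.056 ]
scene red 36 [333.4 237.1] [0.5745 0.0373 0.042 ]
scene blue 59 [335.5 241.4] [0.5653 0.0098 0.055 ]
scene blue 132 [339.1 256. ] [ 0.5506 -0.0358  0.055 ]
scene blue 9 [343.  273.7] [ 0.5331 -0.087   0.055 ]
scene blue 69 [345.8 283.1] [ 0.5257 -0.1136  0.055 ]
scene green 42 [310.5 270.8] [ 0.4738 -0.0507  0.056 ]
```

View pics/end.png

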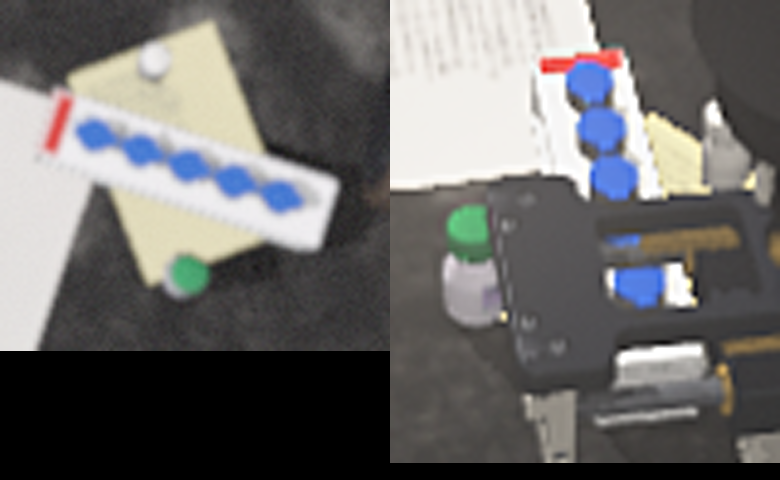

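The top view shows all five lids lying flat, with centres 31–32 mm apart. The red stripe is still at (329.5,226.5) and both bottles are where they were.

```bash
python3 -c "
from station import order
print(order.job_done())"
```

```text
the job is handed in; nothing more can be done
None
```

All five lids were folded shut in one pass from the red end, with the rack and both bottles unmoved in the final top view, and the job is handed in at about 16 s; I lifted the fingertips about 17 mm between lids, and one press on lid 1 reached about 11 N (about 4 N on the others).

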